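# Point out the stray can and flag its tray

## Task

One green can has been packed by mistake among the red cans in the cardboard tray. Point it out: bring the fingertips down to within about three centimetres above the middle of its lid, without touching it and without pointing down at any other can, and stay there for at least two seconds. Then push the black cover of the status tag all the way across, so that the red window shows and the green one is hidden, and draw clear; touch no can and disturb nothing else on the bench.

Things in the scene. Friction and masses are not known exactly. Their poses are not given: they have to be found in the camera images.
- can_green: the stray can to point at: green drinks can, 66 mm across, 115 mm tall, 0.36 kg, standing upright; origin at the centre of its underside, z up along its axis (lid centre at z = +115 mm). It stands in one of the six places of the tray (2 rows of 3, spaced 72 mm and 71 mm) among five red cans; its lid is green too
- can_red1: red drinks can, 66 mm across, 115 mm tall, 0.36 kg, standing upright; origin at the centre of its underside, z up along its axis (lid centre at z = +115 mm); stands in the tray
- can_red2: red drinks can, 66 mm across, 115 mm tall, 0.36 kg, standing upright; origin at the centre of its underside, z up along its axis (lid centre at z = +115 mm); stands in the tray
- can_red3: red drinks can, 66 mm across, 115 mm tall, 0.36 kg, standing upright; origin at the centre of its underside, z up along its axis (lid centre at z = +115 mm); stands in the tray
- can_red4: red drinks can, 66 mm across, 115 mm tall, 0.36 kg, standing upright; origin at the centre of its underside, z up along its axis (lid centre at z = +115 mm); stands in the tray
- can_red5: red drinks can, 66 mm across, 115 mm tall, 0.36 kg, standing upright; origin at the centre of its underside, z up along its axis (lid centre at z = +115 mm); stands in the tray
- loose_can: green drinks can, 66 mm across, 115 mm tall, 0.36 kg, standing upright; origin at the centre of its underside, z up along its axis (lid centre at z = +115 mm); stands alone on the bench outside the tray: NOT the one to point at
- tray: fixed open cardboard tray, 152 x 224 x 45 mm (its own x, y, z), walls and floor 4 mm; origin at the centre of its underside, so the cans stand on its floor at z = 4 mm and their lids are at z = 119 mm
- tag: fixed status tag, a white box 116 x 210 x 40 mm (its own x, y, z), origin at the centre of its underside. On its top lie a red window (84 mm square, its centre at y = -47 mm) and a green window (84 mm square, centre at y = +47 mm). A black cover slides along its y axis
- cover (a joint): travel in m of the black cover along the tag's +y axis: about 0 at the start (red window covered, green showing), 0.09 at the far stop (green covered, red showing). The cover is a block 100 x 96 x 25 mm (the tag's x, y, z), its underside 41.5 mm and its top 66.5 mm above the bench; it rubs with about 1.5 N and stays where it is left
- cover_edge (a point): centre of the cover's upright face on its -y side, the face to push on: 54 mm above the bench, half-way up the cover; its frame is parallel to the tag's, the push goes along +y
- bottle: bystander: closed amber drinks bottle, 66 mm across, 200 mm tall, standing; origin at the centre of its underside
- tape: bystander: roll of brown packing tape, 90 mm across, 48 mm tall, lying flat; origin at the centre of its underside
There are look-alikes about, which are no part of the job. Leave any blue look-alike of the can_green alone. Of the things that look like the tag, the larger one is meant.

How it is judged:
By the outcome, as a careful person would: the job done as asked, in the order asked, and still so for the second after the job is handed in, with the robot touching nothing.
It also fails if it takes over 51 s, if anything falls off the work surface, if the arm or the gripper's body presses on something with over 40 N, if the wrist force passes 120 N, or if a joint passes its speed limit or range.

## Robot

A 6-joint arm with a two-finger parallel gripper is mounted at the origin on the work surface. World frame = base frame: x ahead of the robot, y to its left, z up, the work surface at z = 0. Lengths are in m, angles in rad, forces in N, time in s.
With the tool pointing down it reaches from about 0.4 to 0.825 m from the base axis. Payload 7 kg.
Tool frame: the origin (TCP) lies midway between the tips of the shut fingers; the grasp point (between the pads) lies 19 mm behind it; z points along the fingers, y is the line along which they close (so a half turn about z gives the same grasp; the last joint's range is limited). The gripper opens to 88 mm and grips with 3 to 60 N. Pads are 19 mm wide; open, the fingers measure 130 mm over their backs; the gripper's body (78 mm by 193 mm) begins 47 mm behind the grasp point.
Start: joints at [1.612, 0.359, 0.012, 0, -1.224, -0.288], TCP at [0.165, 0.655, 0.227] pointing down, gripper open.
Joint ranges: [-3.07, 3.07], [-1.43, 2.12], [-1.02, 1.25], [-3.03, 1.67], [-3.05, -0], [-3.03, 3.03]. Speed limits (rad/s): [2.39, 2.39, 3.01, 3.14, 3.14, 3.14].

## Interface

Orientations are given as [roll, pitch, yaw] about the fixed x, y, z axes, in that order (R = Rz(yaw) Ry(pitch) Rx(roll)).
In Python, from station import get_state, grab_frame, calibration, job_done, boxes_of, regions_of, spot_point gives the robot as it stands. The module is installed in compiled form; this text tells all that it offers.
- The arm moves only by the tool arm_command, never from a script. Its argument "commands" is a list of rows, each an object of numbers: "tx", "ty", "tz": the shift along the tool's x, y, z each as a share of 25 cm, from -1 to 1; "twist": the turn about the tool's z as a share of 180 degrees, from -1 to 1. A call has exactly 8 rows; each row is the pose to reach, as a shift and turn from the pose commanded when the call began, along the tool's axes at that moment, turning the shorter way round; what a row does not reach only later rows make up. A row lasts 1/12 s, in which the tool goes at most 41.7 mm and 7.16 degrees, less where a joint would pass 70% of its speed; a pose out of reach is approached as far as the arm can. A call with a number of a shift or a turn outside -1 to 1 is refused whole. A call with a gripper value outside its range is refused whole. "claw" is the opening, from 0 (shut) to 1 (fully open), set as the call begins (left out, the last holds). The fingers move at their own pace and stop on an object; "grip_force" is the grip in N (left out, the last holds). Time passes only in rows, so rows that repeat a pose let the fingers close, or fill a call up. It gives the time, the measured TCP pose, the force, the opening and the grip force at its end, in the units of the state.
- get_state(): the state, without advancing time (a new reading comes with each control period).
- grab_frame(name): name is "side" or "top" or "wrist"; returns the picture (420x560x3 uint8, red, green, blue); there is no depth.
- calibration(name): a dict with "camera_matrix" (3x3 intrinsics, pixels), "extrinsics" (4x4, takes a point from camera to world coordinates). Camera axes: x right, y down, z forward; pixel columns grow to the right and rows downward; lengths in m; the calibration is good to about 2 mm. A picture is of the moment at which its call begins: read the wrist's pose just before it. calibration takes no time and is no camera call; for the wrist camera it gives the pose at the moment of the call.
- job_done(): hands the job in; it is judged then, once.
Trained networks look in the newest picture that a camera, given by its name, has taken for a name from the list of things; names that differ only in an ending like _2 or _b are one class to them, and where a whole thing is asked for, a point or a joint stands for the part that bears it (a point fixed in the world has none). Each returns a list of dicts, best first, with "score" (0 to 1); they miss things now and then, are a little off and sometimes report something else, mostly with a low value. They report only what shows in the picture. A call takes as long as a camera call. They do not tell look-alikes from the thing itself.
- boxes_of(query, camera): "rect" ([left, top, right, bottom] in pixels, round what is visible of it).
- regions_of(query, camera): "region" (420x560 bool, what is visible of it) and "rect" ([left, top, right, bottom] in pixels, round what is visible of it).
- spot_point(query, camera): "uv" ([column, row] in pixels: a listed point, or the origin of a listed thing).
The state is a dict: "t": time; "q": joint angles; "qd": joint speeds; "joint_efforts": joint torques, N m; "eef_pos": TCP position; "ee_rot": TCP orientation; "force": force on the tool from outside, world axes, zero at the start; "moment": the same for the moment, N m; "width": finger opening in m; "gripper_force": force on a finger pad.
Only numpy, scipy, OpenCV 4.12 (cv2) and the standard library are available. Lean on these libraries where they do the work, as an engineer would, in place of code of your own. Each camera call takes 0.05 s, during which the arm holds its last target. There are 200 camera calls.

## Working session

There is one attempt and no reset: what is moved stays moved. The work goes in short steps, Python scripts to look and compute and a tool call to move; the robot and the scene stay as the last step left them, time stands still between calls to the robot, and variables do not carry over. Pictures are saved under pics/ and viewed, at most 10 in all, crops included, and the job is handed in when it is done.

Besides the shell and the picture viewer there is one more tool, called after ">>>" as a command line: name --argument value ..., lists and objects as JSON in quotes. arm_command: Moves the arm, as the interface text tells. Shift numbers are shares of 25 cm and turn numbers shares of 180 degrees, none past 1 either way. Its arguments: {"type":"object","properties":{"commands":{"type":"array"},"claw":{"type":"number"},"grip_force":{"type":"number"}},"required":["commands"]}

```bash
mkdir -p pics; python3 - <<'E'
from station import *
import cv2,numpy as np
s=get_state();print(s['t'],s['eef_pos'],s['ee_rot'],s['width'])
ims=[]
for c in ("top","side"):
    im=grab_frame(c);ims.append(im)
    k=calibration(c);print(c,np.round(k["camera_matrix"],1).tolist(),np.round(k["extrinsics"],4).tolist())
    for q in ("can_green","tag","cover","tray","bottle","tape"):
        print(c,q,[(round(b["score"],2),np.round(b["rect"]).astype(int).tolist()) for b in boxes_of(q,c)])
    for q in ("can_green","tag","cover_edge","tray"):
        print(c,q,[(round(b["score"],2),np.round(b["uv"],1).tolist()) for b in spot_point(q,c)])
    cv2.imwrite(f"pics/{c}0.png",im[:,:,::-1])
E
```

```text
0.0 [0.16484046 0.65404053 0.2256042 ] [ 3.13988067e+00 -1.70268118e-04 -2.46961737e-01] 0.08742974438687456
top [[510.8, 0.0, 274.6], [0.0, 510.8, 209.8], [0.0, 0.0, 1.0]] [[0.0036, -0.9851, 0.1721, 0.3091], [-1.0, -0.0029, 0.0043, -0.0112], [-0.0037, -0.1721, -0.9851, 1.3347], [0.0, 0.0, 0.0, 1.0]]
top can_green [(0.9, [189, 177, 220, 212]), (0.86, [249, 128, 276, 162])]
top tag [(0.87, [352, 279, 411, 312]), (0.71, [304, 185, 393, 243]), (0.59, [343, 193, 384, 238])]
top cover [(0.79, [381, 280, 409, 307]), (0.65, [344, 191, 387, 239]), (0.4, [218, 178, 243, 206])]
top tray [(0.93, [161, 185, 248, 244]), (0.33, [358, 126, 397, 161])]
top bottle [(0.57, [176, 101, 210, 145])]
top tape []
top can_green [(0.8, [261.5, 149.5]), (0.61, [205.0, 199.9]), (0.4, [179.3, 202.1])]
top tag [(0.98, [346.8, 216.0]), (0.91, [380.6, 294.1])]
top cover_edge [(0.95, [380.1, 216.2]), (0.55, [406.1, 294.8]), (0.29, [179.7, 201.3])]
top tray [(0.84, [206.8, 213.9])]
side [[399.0, 0.0, 272.1], [0.0, 399.0, 218.7], [0.0, 0.0, 1.0]] [[-0.9477, -0.2133, 0.2375, 0.3505], [-0.3189, 0.6005, -0.7333, 0.5629], [0.0138, -0.7707, -0.6371, 0.5959], [0.0, 0.0, 0.0, 1.0]]
side can_green [(0.7, [195, 264, 240, 318])]
side tag [(0.73, [368, 171, 407, 221]), (0.71, [169, 272, 303, 395]), (0.59, [262, 161, 341, 232])]
side cover [(0.93, [279, 162, 334, 196]), (0.57, [378, 173, 409, 196])]
side tray [(0.69, [168, 273, 299, 396]), (0.2, [222, 147, 257, 179])]
side bottle [(0.74, [84, 217, 142, 317])]
side tape [(0.86, [222, 146, 257, 180])]
side can_green [(0.95, [189.1, 246.3]), (0.64, [219.5, 320.2])]
side tag [(0.92, [386.4, 200.5]), (0.86, [299.3, 204.2])]
side cover_edge [(0.95, [392.0, 178.6]), (0.61, [313.9, 167.9])]
side tray [(0.67, [229.5, 288.0]), (0.41, [220.5, 321.1])]
```

View pics/top0.png

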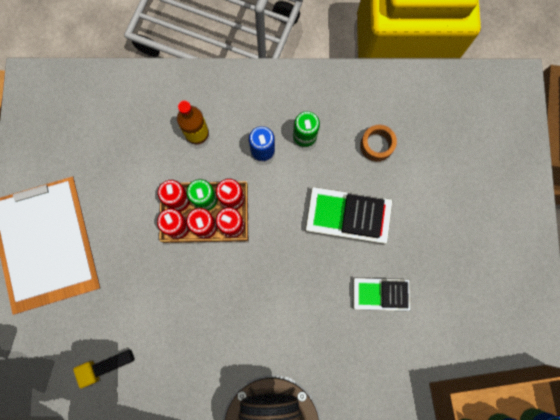

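View pics/side0.png

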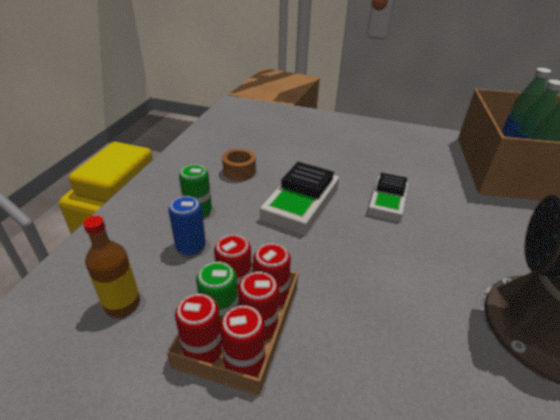

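Candidates for the stray can in the top view:
- The green can in the tray at (201,192), back row middle. This is the one I choose.
- The loose green can at (306,128), not wanted.
- The blue can at (262,143), not wanted.

There are two tags, a large one at (348,215), which I choose, and a small one at (381,294). The side view agrees: tray green lid at (217,270), large tag at (300,200).

```bash
cat > h.py <<'E'
from station import *
import cv2,numpy as np
def cam(c):
    k=calibration(c);return np.array(k["camera_matrix"]),np.array(k["extrinsics"])
def ray(c,uv):
    K,E=cam(c);return E[:3,3],E[:3,:3]@np.linalg.inv(K)@np.array([*uv,1.])
def at_z(c,uv,z):
    o,d=ray(c,uv);return o+d*(z-o[2])/d[2]
def tri(a,b):
    (o,d),(p,e)=ray("top",a),ray("side",b)
    t=np.linalg.lstsq(np.c_[d,-e],p-o,rcond=None)[0]
    A,B=o+d*t[0],p+e*t[1];return (A+B)/2,np.linalg.norm(A-B)
def proj(c,P):
    K,E=cam(c);p=K@(E[:3,:3].T@(np.array(P,float)-E[:3,3]));return p[:2]/p[2]
E
python3 - <<'E'
from h import *
im={c:cv2.imread(f"pics/{c}0.png") for c in("top","side")}
def comps(c,m,box):
    M=np.zeros(m.shape,np.uint8);l,t,r,b=box;M[t:b,l:r]=m[t:b,l:r]
    n,L,st,ce=cv2.connectedComponentsWithStats(M);i=1+np.argmax(st[1:,4]);return (L==i).astype(np.uint8),st[i],ce[i]
for c,tb,wb in(("top",(185,170,216,212),(300,180,398,248)),("side",(195,255,242,310),(255,155,345,236))):
    h=cv2.cvtColor(im[c],cv2.COLOR_BGR2HSV)
    g=(h[...,0]>45)&(h[...,0]<80)&(h[...,1]>120)
    gw,s,ce=comps(c,g,wb);print(c,"green win",s,ce)
    p=ce;print(" win at .04",at_z(c,p,.04).round(4))
    gc,s,ce=comps(c,g,tb);print(c,"green can",s,ce)
    wt,s,ce=comps(c,((h[...,1]<40)&(h[...,2]>170))|(gw>0)|(h[...,2]<60),wb)
    q=cv2.minAreaRect(cv2.findContours(wt,0,2)[0][0]);b=cv2.boxPoints(q);print(c,"tag rect",b.round(1).tolist(),[at_z(c,x,.04).round(3)[:2].tolist() for x in b])
A=im["top"][160:250,150:400];B=im["side"][150:330,160:350]
cv2.imwrite("pics/c1.png",np.vstack([cv2.resize(A,(750,270),interpolation=cv2.INTER_CUBIC),cv2.copyMakeBorder(cv2.resize(B,(342,324)),0,0,0,408,0)]))
E
```

```text
top green win [314 194  33  35 917] [329.68266085 211.45583424]
 win at .04 [ 0.5315 -0.1473  0.04  ]
top green can [187 180  28  28 450] [200.84666667 193.74222222]
top tag rect [[305.1000061035156, 229.6999969482422], [312.3999938964844, 185.39999389648438], [394.79998779296875, 199.10000610351562], [387.3999938964844, 243.39999389648438]] [[0.484, -0.084], [0.6, -0.104], [0.564, -0.316], [0.45, -0.293]]
side green win [271 187  45  29 706] [293.02974504 201.12606232]
 win at .04 [ 0.5326 -0.1535  0.04  ]
side green can [197 270  40  39 617] [221.31766613 292.10048622]
side tag rect [[270.6000061035156, 204.8000030517578], [292.70001220703125, 154.60000610351562], [333.79998779296875, 172.6999969482422], [311.70001220703125, 222.89999389648438]] [[0.577, -0.123], [0.592, -0.355], [0.468, -0.304], [0.473, -0.092]]
```

View pics/c1.png

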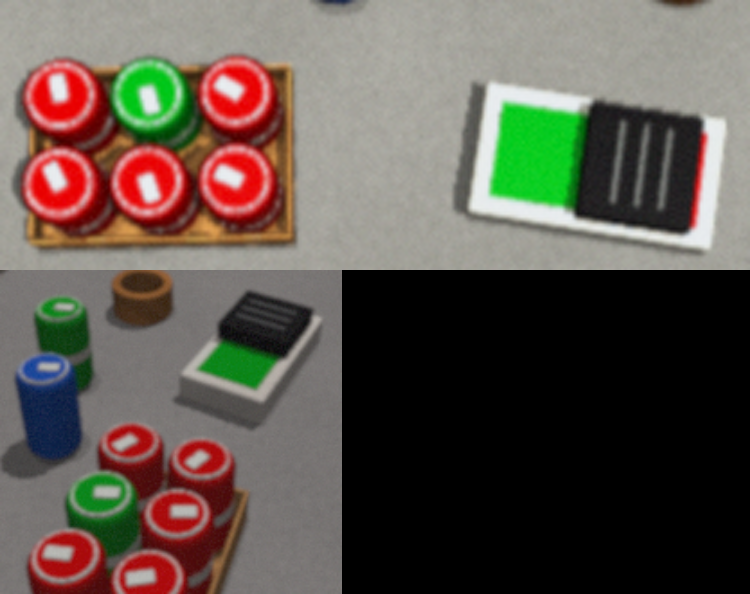

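```bash
python3 - <<'E'
from h import *
print("lid",tri((199.7,190),(216.1,274.4)),at_z("top",(199.7,190),.119),at_z("side",(216.1,274.4),.119))
c=np.array([at_z("top",p,.04)[:2] for p in((312.3,187.3),(306.7,230.7),(386,242.7),(392,200))])
print(c.round(3).tolist(),c.mean(0).round(4)); v=(c[0]+c[1]-c[2]-c[3])/2;w=(c[0]+c[3]-c[1]-c[2])/2
print("y axis",v,np.linalg.norm(v),"yaw",np.arctan2(-v[0],v[1]),"x",np.linalg.norm(w),np.arctan2(w[1],w[0]))
e=[at_z("top",p,.0665)[:2] for p in((384.7,199.3),(380.7,237.3))];print("cover edge",e,np.mean(e,0))
print("cover edge tri",tri((380.1,216.2),(313.9,167.9)))
y=v/np.linalg.norm(v);print("edge from tag",c.mean(0)-y*.095)
s=get_state();yaw=s['ee_rot'][2];p=s['eef_pos'];print(p,yaw)
E
```

```text
lid (array([0.56928354, 0.17632851, 0.11851272]), np.float64(0.0016402310464450562)) [0.56999344 0.17647731 0.119     ] [0.56819926 0.17668781 0.119     ]
[[0.595, -0.103], [0.481, -0.088], [0.451, -0.289], [0.562, -0.308]] [ 0.5224 -0.1971]
y axis [0.03153064 0.20327489] 0.20570576163120535 yaw -0.15388696600391347 x 0.11336057019796723 -0.15295730636198399
cover edge [array([ 0.55855747, -0.28392917]), array([ 0.46192819, -0.27072486])] [ 0.51024283 -0.27732701]
cover edge tri (array([ 0.51498133, -0.27151321,  0.0639155 ]), np.float64(0.0013735251725360564))
edge from tag [ 0.5078745  -0.29101475]
[0.16491735 0.65450646 0.22658162] -0.24686739649124156
```

>>> arm_command --commands '[{"tx":0.05,"ty":0.04,"tz":-0.05,"twist":-0.01},{"tx":0.15,"ty":0.11,"tz":-0.1,"twist":-0.02},{"tx":0.28,"ty":0.2,"tz":-0.16,"twist":-0.03},{"tx":0.42,"ty":0.3,"tz":-0.16,"twist":-0.03},{"tx":0.56,"ty":0.4,"tz":-0.16,"twist":-0.03},{"tx":0.7,"ty":0.5,"tz":-0.16,"twist":-0.03},{"tx":0.8,"ty":0.57,"tz":-0.16,"twist":-0.03},{"tx":0.84,"ty":0.6,"tz":-0.16,"twist":-0.03}]' --claw 0 --grip_force 20

```text
t: 1.77
eef_pos: [0.334, 0.4545, 0.2672]
ee_rot: [-3.141, -0.0, -0.155]
force: [-0.7, 0.0, 0.2]
width: 0.0399
gripper_force: 0.0
```

>>> arm_command --commands '[{"tx":0.06,"ty":0.05},{"tx":0.16,"ty":0.14},{"tx":0.28,"ty":0.24},{"tx":0.4,"ty":0.35},{"tx":0.52,"ty":0.45},{"tx":0.62,"ty":0.54},{"tx":0.69,"ty":0.6},{"tx":0.72,"ty":0.62}]'

```text
invalid input
```

```bash
cat >> h.py <<'E'
def togo(P):
    s=get_state();y=s['ee_rot'][2];d=np.array(P)-s['eef_pos'];c,n=np.cos(y),np.sin(y)
    print("t",s['t'],s['eef_pos'].round(4),y,"go",(np.array([c*d[0]+n*d[1],n*d[0]-c*d[1],-d[2]])/.25).round(3))
E
python3 -c "
from h import *
togo((.569,.1765,.267))
print(spot_point('can_green','wrist') if 0 else '')"
```

```text
t 1.7667 [0.334  0.4545 0.2672] -0.15472217666984522 go [1.10e+00 9.54e-01 1.00e-03]
```

>>> arm_command --commands '[{"tx":0.06,"ty":0.05,"tz":0,"twist":0},{"tx":0.16,"ty":0.14,"tz":0,"twist":0},{"tx":0.28,"ty":0.24,"tz":0,"twist":0},{"tx":0.4,"ty":0.35,"tz":0,"twist":0},{"tx":0.52,"ty":0.45,"tz":0,"twist":0},{"tx":0.62,"ty":0.54,"tz":0,"twist":0},{"tx":0.69,"ty":0.6,"tz":0,"twist":0},{"tx":0.72,"ty":0.62,"tz":0,"twist":0}]'

```text
t: 2.43
eef_pos: [0.4877, 0.275, 0.2667]
ee_rot: [3.141, -0.0, -0.155]
force: [0.4, 0.2, -0.6]
width: 0.0004
gripper_force: 0.0
```

```bash
python3 - <<'E'
from h import *
togo((.569,.1765,.267))
im=grab_frame("wrist");cv2.imwrite("pics/w1.png",im[:,:,::-1])
print(proj("wrist",(.569,.1765,.119)))
for b in boxes_of("can_green","wrist"):print(b)
E
```

```text
t 2.4333 [0.4877 0.275  0.2667] -0.1549087442448276 go [ 0.382  0.339 -0.001]
[367.10289382 104.47434453]
{'rect': [319.9, 67.6, 393.9, 140.0], 'score': 0.55}
{'rect': [254.2, 84.7, 323.5, 155.5], 'score': 0.3}
```

View pics/w1.png

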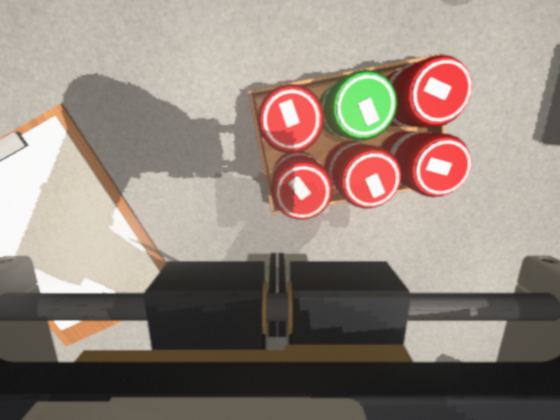

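The wrist view shows the green lid at (364,104), and my estimate projects to (367,104), so they agree. It is the back middle can in the tray. I'll move over it, still high.

>>> arm_command --commands '[{"tx":0.04,"ty":0.03,"tz":0,"twist":0},{"tx":0.1,"ty":0.09,"tz":0,"twist":0},{"tx":0.18,"ty":0.16,"tz":0,"twist":0},{"tx":0.26,"ty":0.23,"tz":0,"twist":0},{"tx":0.33,"ty":0.29,"tz":0,"twist":0},{"tx":0.37,"ty":0.325,"tz":0,"twist":0},{"tx":0.38,"ty":0.335,"tz":0,"twist":0},{"tx":0.38,"ty":0.335,"tz":0,"twist":0}]'

```text
t: 3.2
eef_pos: [0.5676, 0.1801, 0.2663]
ee_rot: [3.141, 0.0, -0.153]
force: [-0.3, 0.7, -0.5]
width: 0.0002
gripper_force: 0.0
```

>>> arm_command --commands '[{"tx":0,"ty":0,"tz":0.05,"twist":0},{"tx":0,"ty":0,"tz":0.13,"twist":0},{"tx":0,"ty":0,"tz":0.22,"twist":0},{"tx":0,"ty":0,"tz":0.31,"twist":0},{"tx":0,"ty":0,"tz":0.4,"twist":0},{"tx":0,"ty":0,"tz":0.45,"twist":0},{"tx":0,"ty":0,"tz":0.48,"twist":0},{"tx":0,"ty":0,"tz":0.48,"twist":0}]'

```text
t: 3.87
eef_pos: [0.5661, 0.1806, 0.145]
ee_rot: [3.14, 0.002, -0.151]
force: [-0.2, -1.0, -0.4]
width: 0.0005
gripper_force: 0.0
```

```bash
python3 - <<'E'
from h import *
togo((.569,.1765,.136))
im=grab_frame("side");cv2.imwrite("pics/s2.png",cv2.resize(im[180:360,130:370,::-1],None,fx=2,fy=2))
print(proj("side",(.569,.1765,.119)))
E
```

```text
t 3.8667 [0.5661 0.1806 0.145 ] -0.15143419005497405 go [0.014 0.014 0.036]
[215.69234568 274.19436107]
```

View pics/s2.png

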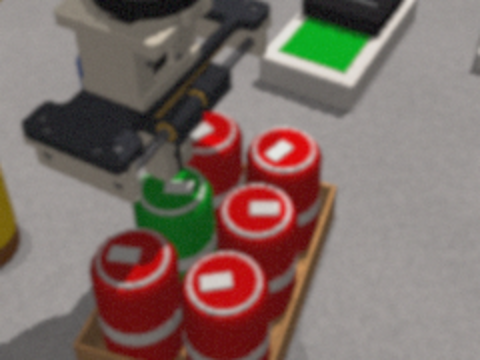

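The fingertips are right over the green lid, at about (217,262) in the full side view. I'll trim the position, then hold.

>>> arm_command --commands '[{"tx":0.005,"ty":0.005,"tz":0.01,"twist":0},{"tx":0.01,"ty":0.01,"tz":0.02,"twist":0},{"tx":0.014,"ty":0.014,"tz":0.028,"twist":0},{"tx":0.014,"ty":0.014,"tz":0.028,"twist":0},{"tx":0.014,"ty":0.014,"tz":0.028,"twist":0},{"tx":0.014,"ty":0.014,"tz":0.028,"twist":0},{"tx":0.014,"ty":0.014,"tz":0.028,"twist":0},{"tx":0.014,"ty":0.014,"tz":0.028,"twist":0}]'

```text
t: 4.58
eef_pos: [0.5704, 0.176, 0.1397]
ee_rot: [-3.141, -0.0, -0.153]
force: [-0.2, 0.7, 0.2]
width: 0.0005
gripper_force: 0.0
```

>>> arm_command --commands '[{"tx":0,"ty":0,"tz":0,"twist":0},{"tx":0,"ty":0,"tz":0,"twist":0},{"tx":0,"ty":0,"tz":0,"twist":0},{"tx":0,"ty":0,"tz":0,"twist":0},{"tx":0,"ty":0,"tz":0,"twist":0},{"tx":0,"ty":0,"tz":0,"twist":0},{"tx":0,"ty":0,"tz":0,"twist":0},{"tx":0,"ty":0,"tz":0,"twist":0}]'

```text
t: 5.25
eef_pos: [0.5704, 0.176, 0.1395]
ee_rot: [3.142, 0.0, -0.153]
force: [-0.4, -0.2, 0.2]
width: 0.0006
gripper_force: 0.0
```

>>> arm_command --commands '[{"tx":0,"ty":0,"tz":0,"twist":0},{"tx":0,"ty":0,"tz":0,"twist":0},{"tx":0,"ty":0,"tz":0,"twist":0},{"tx":0,"ty":0,"tz":0,"twist":0},{"tx":0,"ty":0,"tz":0,"twist":0},{"tx":0,"ty":0,"tz":0,"twist":0},{"tx":0,"ty":0,"tz":0,"twist":0},{"tx":0,"ty":0,"tz":0,"twist":0}]'

```text
t: 5.92
eef_pos: [0.5704, 0.176, 0.1396]
ee_rot: [3.142, -0.0, -0.153]
force: [-0.0, -0.2, 0.8]
width: 0.0005
gripper_force: 0.0
```

>>> arm_command --commands '[{"tx":0,"ty":0,"tz":0,"twist":0},{"tx":0,"ty":0,"tz":0,"twist":0},{"tx":0,"ty":0,"tz":0,"twist":0},{"tx":0,"ty":0,"tz":0,"twist":0},{"tx":0,"ty":0,"tz":0,"twist":0},{"tx":0,"ty":0,"tz":0,"twist":0},{"tx":0,"ty":0,"tz":0,"twist":0},{"tx":0,"ty":0,"tz":0,"twist":0}]'

```text
t: 6.58
eef_pos: [0.5704, 0.176, 0.1396]
ee_rot: [-3.142, -0.0, -0.153]
force: [0.2, 1.0, -0.3]
width: 0.0005
gripper_force: 0.0
```

>>> arm_command --commands '[{"tx":0,"ty":0,"tz":0,"twist":0},{"tx":0,"ty":0,"tz":0,"twist":0},{"tx":0,"ty":0,"tz":0,"twist":0},{"tx":0,"ty":0,"tz":0,"twist":0},{"tx":0,"ty":0,"tz":0,"twist":0},{"tx":0,"ty":0,"tz":0,"twist":0},{"tx":0,"ty":0,"tz":0,"twist":0},{"tx":0,"ty":0,"tz":0,"twist":0}]'

```text
t: 7.25
eef_pos: [0.5704, 0.176, 0.1396]
ee_rot: [3.142, -0.0, -0.153]
force: [0.6, -0.0, -0.2]
width: 0.0006
gripper_force: 0.0
```

>>> arm_command --commands '[{"tx":0,"ty":0,"tz":-0.05,"twist":0},{"tx":0,"ty":0,"tz":-0.15,"twist":0},{"tx":0,"ty":0,"tz":-0.26,"twist":0},{"tx":0,"ty":0,"tz":-0.37,"twist":0},{"tx":0,"ty":0,"tz":-0.46,"twist":0},{"tx":0,"ty":0,"tz":-0.52,"twist":0},{"tx":0,"ty":0,"tz":-0.52,"twist":0},{"tx":0,"ty":0,"tz":-0.52,"twist":0}]'

```text
t: 7.92
eef_pos: [0.5706, 0.1762, 0.2704]
ee_rot: [-3.14, -0.001, -0.153]
force: [-0.8, -0.4, -0.4]
width: 0.0003
gripper_force: 0.0
```

```bash
python3 - <<'E'
from h import *
togo((.502,-.335,.25)); togo((.502,-.335,.052))
E
```

```text
t 7.9167 [0.5706 0.1762 0.2704] -0.15259886917123056 go [0.04  2.063 0.082]
t 7.9167 [0.5706 0.1762 0.2704] -0.15259886917123056 go [0.04  2.063 0.874]
```

>>> arm_command --commands '[{"tx":0,"ty":0.08,"tz":0,"twist":0},{"tx":0,"ty":0.2,"tz":0,"twist":0},{"tx":0,"ty":0.34,"tz":0,"twist":0},{"tx":0,"ty":0.48,"tz":0,"twist":0},{"tx":0,"ty":0.62,"tz":0,"twist":0},{"tx":0,"ty":0.76,"tz":0,"twist":0},{"tx":0,"ty":0.9,"tz":0,"twist":0},{"tx":0,"ty":1,"tz":0,"twist":0}]'

```text
t: 8.58
eef_pos: [0.5309, -0.0733, 0.2684]
ee_rot: [3.141, 0.002, -0.153]
force: [0.8, -0.4, 0.8]
width: 0.0006
gripper_force: 0.0
```

>>> arm_command --commands '[{"tx":0,"ty":0.1,"tz":0,"twist":0},{"tx":0,"ty":0.24,"tz":0,"twist":0},{"tx":0,"ty":0.38,"tz":0,"twist":0},{"tx":0.01,"ty":0.52,"tz":0,"twist":0},{"tx":0.02,"ty":0.66,"tz":0,"twist":0},{"tx":0.03,"ty":0.8,"tz":0,"twist":0},{"tx":0.04,"ty":0.92,"tz":0,"twist":0},{"tx":0.04,"ty":1,"tz":0,"twist":0}]'

```text
t: 9.25
eef_pos: [0.5032, -0.322, 0.2677]
ee_rot: [-3.141, 0.003, -0.154]
force: [0.5, 0.7, 0.7]
width: 0.0002
gripper_force: 0.0
```

```bash
python3 - <<'E'
from h import *
togo((.501,-.335,.052))
im=grab_frame("wrist");cv2.imwrite("pics/w3.png",im[:,:,::-1])
print(proj("wrist",(.5224,-.1971,.04)),proj("wrist",(.510,-.2773,.0665)))
for q in("cover","tag"):print(q,[(b['score'],np.array(b['rect'])) for b in boxes_of(q,"wrist")])
print([(b['score'],b['uv']) for b in spot_point("cover_edge","wrist")])
E
```

```text
t 9.25 [ 0.5032 -0.322   0.2677] -0.15406149940855984 go [-0.001  0.053  0.863]
[175.92340708 186.41571537] [236.93927304 190.89413553]
cover [(0.75, array([156.8, 146.9, 244. , 230.1]))]
tag [(0.71, array([ 94.8, 132.2, 263.8, 227.9]))]
[(0.62, [240.0, 186.6])]
```

View pics/w3.png

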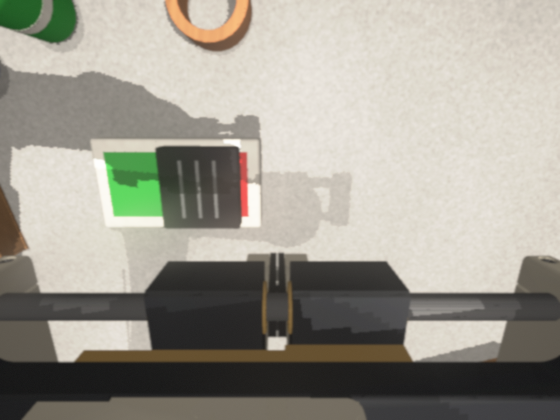

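The wrist view shows the large tag centred near (178,184) and the cover's -y edge at x≈241, matching the estimate. I'll descend beside its -y end.

>>> arm_command --commands '[{"tx":0,"ty":0.03,"tz":0.08,"twist":0},{"tx":0,"ty":0.055,"tz":0.2,"twist":0},{"tx":0,"ty":0.055,"tz":0.34,"twist":0},{"tx":0,"ty":0.055,"tz":0.48,"twist":0},{"tx":0,"ty":0.055,"tz":0.62,"twist":0},{"tx":0,"ty":0.055,"tz":0.75,"twist":0},{"tx":0,"ty":0.055,"tz":0.83,"twist":0},{"tx":0,"ty":0.055,"tz":0.86,"twist":0}]'

```text
t: 10.12
eef_pos: [0.5, -0.3312, 0.0507]
ee_rot: [-3.14, 0.006, -0.152]
force: [-0.9, 0.2, -0.7]
width: 0.0002
gripper_force: 0.0
```

>>> arm_command --commands '[{"tx":0,"ty":0,"tz":0,"twist":0},{"tx":0,"ty":0,"tz":0,"twist":0},{"tx":0,"ty":-0.01,"tz":0,"twist":0},{"tx":0,"ty":-0.03,"tz":0,"twist":0},{"tx":0,"ty":-0.05,"tz":0,"twist":0},{"tx":0,"ty":-0.07,"tz":0,"twist":0},{"tx":0,"ty":-0.08,"tz":0,"twist":0},{"tx":0,"ty":-0.08,"tz":0,"twist":0}]'

```text
t: 10.78
eef_pos: [0.5055, -0.3129, 0.055]
ee_rot: [3.142, -0.001, -0.152]
force: [0.5, -0.3, 0.3]
width: 0.0005
gripper_force: 0.0
```

```bash
python3 - <<'E'
from h import *
togo((.523,-.22,.052))
im=grab_frame("side");cv2.imwrite("pics/s4.png",cv2.resize(im[110:250,230:400,::-1],None,fx=3,fy=3))
E
```

```text
t 10.7833 [ 0.5055 -0.3129  0.055 ] -0.15180391605003596 go [ 0.013 -0.378  0.012]
```

View pics/s4.png

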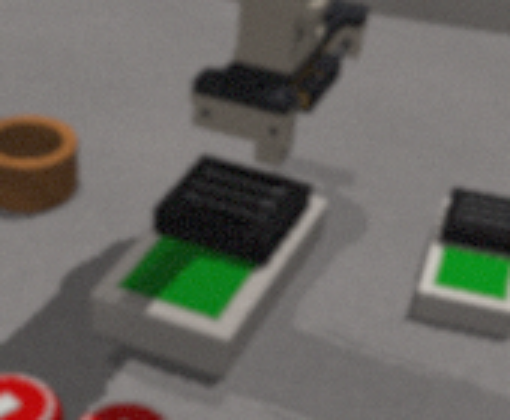

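>>> arm_command --commands '[{"tx":0.005,"ty":-0.02,"tz":0.012,"twist":0},{"tx":0.005,"ty":-0.06,"tz":0.012,"twist":0},{"tx":0.005,"ty":-0.1,"tz":0.012,"twist":0},{"tx":0.005,"ty":-0.14,"tz":0.012,"twist":0},{"tx":0.005,"ty":-0.18,"tz":0.012,"twist":0},{"tx":0.005,"ty":-0.22,"tz":0.012,"twist":0},{"tx":0.005,"ty":-0.25,"tz":0.012,"twist":0},{"tx":0.005,"ty":-0.27,"tz":0.012,"twist":0}]'

```text
t: 11.5
eef_pos: [0.5168, -0.2458, 0.0516]
ee_rot: [-3.142, 0.0, -0.152]
force: [0.2, -1.5, -1.6]
width: 0.0004
gripper_force: 0.8
```

>>> arm_command --commands '[{"tx":0,"ty":-0.01,"tz":0,"twist":0},{"tx":0,"ty":-0.02,"tz":0,"twist":0},{"tx":0,"ty":-0.03,"tz":0,"twist":0},{"tx":0,"ty":-0.04,"tz":0,"twist":0},{"tx":0,"ty":-0.05,"tz":0,"twist":0},{"tx":0,"ty":-0.06,"tz":0,"twist":0},{"tx":0,"ty":-0.065,"tz":0,"twist":0},{"tx":0,"ty":-0.07,"tz":0,"twist":0}]'

```text
t: 12.17
eef_pos: [0.5194, -0.2296, 0.0516]
ee_rot: [-3.142, 0.0, -0.153]
force: [-1.6, -1.5, 0.1]
width: 0.0005
gripper_force: 0.8
```

Pushing force is about 1.5 N, so the cover is sliding. I'll creep on to the stop.

>>> arm_command --commands '[{"tx":0,"ty":-0.005,"tz":0,"twist":0},{"tx":0,"ty":-0.01,"tz":0,"twist":0},{"tx":0,"ty":-0.015,"tz":0,"twist":0},{"tx":0,"ty":-0.02,"tz":0,"twist":0},{"tx":0,"ty":-0.025,"tz":0,"twist":0},{"tx":0,"ty":-0.03,"tz":0,"twist":0},{"tx":0,"ty":-0.03,"tz":0,"twist":0},{"tx":0,"ty":-0.03,"tz":0,"twist":0}]'

```text
t: 12.83
eef_pos: [0.5208, -0.2221, 0.0516]
ee_rot: [-3.141, -0.0, -0.152]
force: [-0.1, 0.3, -0.7]
width: 0.0007
gripper_force: 0.0
```

```bash
python3 - <<'E'
from h import *
s=get_state();print(s['force'],s['t'])
im=grab_frame("side");cv2.imwrite("pics/s5.png",cv2.resize(im[110:250,230:400,::-1],None,fx=3,fy=3))
E
```

```text
[-0.14617478  0.31468954 -0.7141968 ] 12.8333
```

View pics/s5.png

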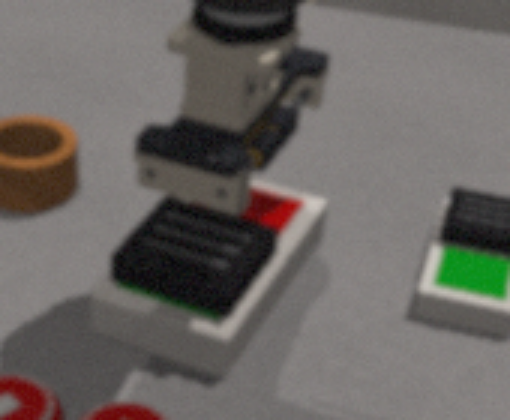

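The cover is nearly across, with a thin green sliver still showing at (165,300) in the crop. I'll continue in small steps.

>>> arm_command --commands '[{"tx":0,"ty":-0.005,"tz":0,"twist":0},{"tx":0,"ty":-0.01,"tz":0,"twist":0},{"tx":0,"ty":-0.015,"tz":0,"twist":0},{"tx":0,"ty":-0.02,"tz":0,"twist":0},{"tx":0,"ty":-0.02,"tz":0,"twist":0},{"tx":0,"ty":-0.02,"tz":0,"twist":0},{"tx":0,"ty":-0.02,"tz":0,"twist":0},{"tx":0,"ty":-0.02,"tz":0,"twist":0}]'

```text
t: 13.55
eef_pos: [0.5211, -0.2172, 0.0515]
ee_rot: [-3.141, 0.0, -0.153]
force: [-0.1, -0.6, 0.2]
width: 0.0004
gripper_force: 0.0
```

>>> arm_command --commands '[{"tx":0,"ty":-0.005,"tz":0,"twist":0},{"tx":0,"ty":-0.01,"tz":0,"twist":0},{"tx":0,"ty":-0.015,"tz":0,"twist":0},{"tx":0,"ty":-0.02,"tz":0,"twist":0},{"tx":0,"ty":-0.02,"tz":0,"twist":0},{"tx":0,"ty":-0.02,"tz":0,"twist":0},{"tx":0,"ty":-0.02,"tz":0,"twist":0},{"tx":0,"ty":-0.02,"tz":0,"twist":0}]'

```text
t: 14.22
eef_pos: [0.5213, -0.2156, 0.0517]
ee_rot: [3.138, 0.001, -0.153]
force: [-0.8, -20.9, -3.6]
width: 0.0002
gripper_force: 10.7
```

At 21 N the cover has reached the stop. Now I'll draw back, then up.

>>> arm_command --commands '[{"tx":0,"ty":0.03,"tz":0,"twist":0},{"tx":0,"ty":0.08,"tz":0,"twist":0},{"tx":0,"ty":0.14,"tz":0,"twist":0},{"tx":0,"ty":0.2,"tz":-0.06,"twist":0},{"tx":0,"ty":0.25,"tz":-0.16,"twist":0},{"tx":0,"ty":0.3,"tz":-0.28,"twist":0},{"tx":0,"ty":0.35,"tz":-0.4,"twist":0},{"tx":0,"ty":0.4,"tz":-0.5,"twist":0}]'

```text
t: 14.88
eef_pos: [0.5069, -0.3122, 0.1788]
ee_rot: [-3.142, -0.001, -0.152]
force: [0.7, 0.1, 0.3]
width: 0.0002
gripper_force: 0.0
```

>>> arm_command --commands '[{"tx":0,"ty":0.03,"tz":-0.08,"twist":0},{"tx":0,"ty":0.1,"tz":-0.16,"twist":0},{"tx":0,"ty":0.2,"tz":-0.24,"twist":0},{"tx":0,"ty":0.3,"tz":-0.3,"twist":0},{"tx":0,"ty":0.36,"tz":-0.3,"twist":0},{"tx":0,"ty":0.4,"tz":-0.3,"twist":0},{"tx":0,"ty":0.4,"tz":-0.3,"twist":0},{"tx":0,"ty":0.4,"tz":-0.3,"twist":0}]'

```text
t: 15.55
eef_pos: [0.4909, -0.4099, 0.25]
ee_rot: [-3.14, 0.002, -0.154]
force: [-0.7, -0.2, -0.3]
width: 0.0
gripper_force: 0.0
```

```bash
python3 - <<'E'
from h import *
s=get_state();print(s['force'],s['t'],s['eef_pos'])
im=grab_frame("side");a=im[100:400,60:420,::-1]
cv2.imwrite("pics/s6.png",cv2.resize(a,None,fx=2,fy=2))
E
```

```text
[-0.65545943 -0.15929951 -0.31352908] 15.55 [ 0.49091312 -0.40989824  0.25002425]
```

View pics/s6.png

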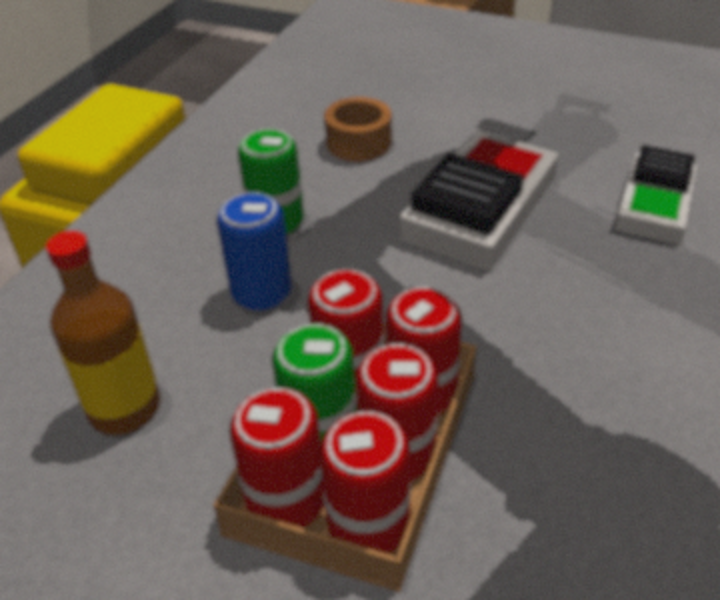

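The red window shows at (505,155) and the green one is fully hidden. The cans, bottle and tape look undisturbed and the arm is clear, so I'll hand in.

```bash
python3 -c "
from station import *
print(job_done())"
```

```text
the job is handed in; nothing more can be done
None
```

The job is handed in: I held the fingertips about 2 cm above the green can's lid for about 2.7 s, then pushed the tag cover to its stop so red shows and green is hidden, and drew the arm clear with nothing else seen to move, at 15.6 s.

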